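# Clamp the filter carrier in its stand

## Robot

A 7-joint arm with a two-finger parallel gripper is mounted at the origin on a cart in front of the work surface, level with it; the furniture and walls round the work are solid. World frame = base frame: x ahead of the robot, y to its left, z up, the work surface at z = 0. Lengths are in m, angles in rad, forces in N, time in s.
With the tool pointing down it reaches from about 0.4 to 0.85 m from the base axis. Payload 10.4 kg.
Tool frame: the origin (TCP) lies at the very end of the fingers, on their centre line; the grasp point (between the pads) lies 19 mm behind it; z points along the fingers, y is the line along which they close (so a half turn about z gives the same grasp; the last joint's range is limited). The gripper opens to 87 mm and grips with 3 to 60 N. Pads are 19 mm wide; open, the fingers measure 117 mm over their backs; the gripper's body (75 mm by 190 mm) begins 51 mm behind the grasp point.
Start: joints at [1.152, 0.332, -0.065, 1.46, 0.022, 1.35, -0.088], TCP at [0.241, -0.577, 0.223] pointing down, gripper open.
Joint ranges: [-2.6, 2.6], [-0.5, 2.12], [-1.47, 1.34], [0.16, 2.42], [-1.27, 4.41], [0.06, 2.06], [-2.6, 2.6]. Speed limits (rad/s): [2.22, 2.22, 2.79, 2.79, 3.14, 3.14, 3.14].

## Interface

Orientations are given as a unit quaternion [x, y, z, w].
In Python, from bench import * gives the robot as it stands.
- The arm moves only by the tool step_arm, never from a script. Its arguments are lists of equal length, an entry for each row: "delta_pos": the shift along the world's x, y, z in units of 25 mm (1.0 is 25 mm), a list of three; "turn": the turn about the world's z in units of 0.12 rad (1.0 is 0.12 rad). In form: {"delta_pos": [[tx, ty, tz], ...], "turn": [turn, ...]}. A call has 1 to 12 rows; each row shifts and turns the commanded pose from where the row before left it; what a row does not reach is not made up. A row lasts 1/10 s, in which the tool goes at most 50 mm and 8.59 degrees, less where a joint would pass 70% of its speed; a pose out of reach is approached as far as the arm can. A call with a number of a shift or a turn outside -1 to 1 is refused whole. A call with a gripper value outside its range is refused whole. "grip" is the closure, from 0 (fully open) to 1 (shut), set as the call begins (left out, the last holds). The fingers move at their own pace and stop on an object; "newtons" is the grip in N (left out, the last holds). Time passes only in rows, so rows that do not move let the fingers close. It gives the time, the measured TCP pose, the force, the opening and the grip force at its end, in the units of the state.
- read_state(): the state, without advancing time (a new reading comes with each control period).
- camera(name): name is "scene" or "side" or "wrist"; returns a dict with "image" (480x640x3 uint8, red, green, blue), "z_map" (480x640 float32, m along the optical axis (not along the pixel's ray), 0 where there is no reading), "mtx" (3x3 intrinsics, pixels), "view" (4x4, takes a point from world to camera coordinates). Camera axes: x right, y up, looking along -z (the intrinsics and any distortion apply to the point x, -y, -z); pixel columns grow to the right and rows downward; lengths in m; the calibration is good to about 2 mm. A picture is of the moment at which its call begins.
- close_job(): hands the job in; it is judged then, once.
The state is a dict: "time": time; "joint_positions": joint angles; "joint_vel": joint speeds; "joint_torque": joint torques, N m; "ee_pos": TCP position; "eef_rot": TCP orientation; "ft_force": force on the tool from outside, world axes, zero at the start; "torque": the same for the moment, N m; "width": finger opening in m; "grip_force": force on a finger pad.
Only numpy, scipy, OpenCV 4.12 (cv2) and the standard library are available. Lean on these libraries where they do the work, as an engineer would, in place of code of your own. Each camera call takes 0.05 s, during which the arm holds its last target. There are 200 camera calls.

## Task

Push the filter carrier fully home, up against the back post of the clamp stand. Then turn the knurled thumbscrew clockwise until its pad seats firmly on the carrier and you feel the resistance rise clearly; stop there and let go, without overtightening. Leave the sample bottle and the stopper where they stand.

Things in the scene. Friction and masses are not known exactly. Their poses are not given: they have to be found in the camera images.
- clamp_stand: Grey C-shaped clamp stand fixed to the bench. Origin on the bench under the thumbscrew's axis; x from the open front to the back post, y left, z up. Base 170 x 92 x 12 mm (x -95 to +75 mm). Two steel rails along x, 7 mm high, guide the carrier with 1 mm play each side. An arm 36 mm wide reaches forward from the post over the bed to x = -22 mm, underside z 46, top z 58 mm.
- back_stop (a point): Point on the stand: the front face of the back post (stand x = +43 mm, y = 0, z = 16 mm), against which the carrier's inner end must come to rest. Axes as the stand's.
- thumbscrew: Round knurled steel knob, 40 mm across, 24 mm high, upright axis, on top of the arm. Origin on the axis at the arm's top (58 mm over the bench); knob from 10 to 34 mm above it. Turns in place, clockwise from above to tighten. Its steep thread lowers a sprung rubber-faced pad (28 mm across, under the arm, part of this body) 4 mm per rad, at first 1 to 10 mm above the carrier, not measured.
- knob_grip (a point): Knob axis at mid height, 80 mm over the bench. Runs at about 0.15 N m (standing still under load; 0.03 more in motion). Once the pad touches, torque climbs: 0.20 N m is 8 N of clamping, 0.25 well seated, above 0.31 (35 N) overtight; about 40 N per rad. The rim yields 1 rad per N m on a soft bush and springs back; the screw stays. A 60 N grip does not slip.
- carrier: Loose aluminium slide 110 x 56 x 8 mm with a 47 mm perforated steel disc in its top (disc top 10 mm above the underside), about 0.15 to 0.3 kg, lying on the stand's bed (12 mm over the bench) between the rails. Origin at the centre of the underside; x to its inner end (+55 mm). It starts pulled out 20 to 45 mm to the front; home is its inner end on the back post, origin at stand x = -12 mm.
- pull_tab (a point): Centre of the top of the carrier's upright front tab, 42 mm over the bench. The tab is 12 mm thick in the carrier's x, 34 mm wide in y, and stands 22 mm above the plate; its front face is 6 mm in front of this point (carrier x = -52 mm). The carrier slides under about 1 to 3 N; at the post the force jumps.
- sample_3: White sample bottle with a screw cap, 51 mm across, 100 mm high, standing left of the clamp stand; a bystander. Origin at the centre of its underside.
- stopper: Pale silicone stopper, 34 mm across, 26 mm high, right of the clamp stand; a bystander. Origin at the centre of its underside.
Things that resemble listed ones, but are neither listed nor needed, are in the scene too. Of the things shaped like the carrier, the aluminium one is meant.

How it is judged:
By the outcome, as a careful person would: the job done as asked, in the order asked, and still so for the second after the job is handed in, with the robot touching nothing.
It also fails if it takes over 72 s, if anything falls off the work surface, if the arm or the gripper's body presses on something with over 40 N, if the wrist force passes 120 N, or if a joint passes its speed limit or range.

## Working session

There is one attempt and no reset: what is moved stays moved. The work goes in short steps, Python scripts to look and compute and a tool call to move; the robot and the scene stay as the last step left them, time stands still between calls to the robot, and variables do not carry over. Pictures are saved under pics/ and viewed, at most 10 in all, crops included, and the job is handed in when it is done.

Besides the shell and the picture viewer there is one more tool, called after "Emit:" as name([rows], argument=value, ...), one row to a line, values as JSON. step_arm: Moves the arm, as the interface text tells. Shifts and turns lie within -1 to 1; 1 stands for 25 mm of shift or 0.12 rad of turn. Its arguments: {"type":"object","properties":{"delta_pos":{"type":"array"},"turn":{"type":"array"},"grip":{"type":"number"},"newtons":{"type":"number"}},"required":["delta_pos","turn"]}

```bash
mkdir -p pics; cat > h.py <<'E'
from bench import *
import numpy as np, cv2
def world(c):
    z=c["z_map"]; v,u=np.mgrid[0:480,0:640]; K=c["mtx"]
    x=(u-K[0,2])/K[0,0]*z; y=(v-K[1,2])/K[1,1]*z
    P=np.stack([x,-y,-z,np.ones_like(z)],-1)
    W=P@np.linalg.inv(c["view"]).T
    W=W[...,:3]; W[z==0]=np.nan
    return W
def snap(n,tag):
    c=camera(n); cv2.imwrite(f"pics/{tag}.png",c["image"][...,::-1]); np.savez(f"{tag}.npz",**c); return c
E
python3 - <<'E'
from h import *
for n in("scene","side"):
    c=snap(n,n+"1"); print(n,c["mtx"].tolist(),np.linalg.inv(c["view"]).round(3).tolist(), [k for k in c])
print(read_state())
E
```

```text
scene [[501.87023245629183, 0.0, 320.5723664500842], [0.0, 501.87023245629183, 237.3351911494763], [0.0, 0.0, 1.0]] [[-0.662, 0.323, -0.677, -0.112], [-0.749, -0.293, 0.593, 0.587], [-0.007, 0.9, 0.436, 0.48], [0.0, 0.0, 0.0, 1.0]] ['image', 'z_map', 'mtx', 'view']
side [[582.4741557594197, 0.0, 330.25837531964874], [0.0, 582.4741557594197, 247.77497301492167], [0.0, 0.0, 1.0]] [[0.982, 0.051, -0.182, 0.349], [-0.188, 0.363, -0.913, -0.998], [0.02, 0.931, 0.366, 0.494], [0.0, 0.0, 0.0, 1.0]] ['image', 'z_map', 'mtx', 'view']
{'time': 0.1, 'joint_positions': array([ 1.15242506,  0.33282021, -0.06471089,  1.460874  ,  0.02161681,
        1.34989515, -0.08850685]), 'joint_vel': array([ 0.00012825, -0.00248704,  0.00108797, -0.00048365, -0.00030811,
        0.00258407, -0.00136259]), 'joint_torque': array([ 7.22678087e-04, -6.24544644e+01,  2.40574277e-02, -3.90716028e+01,
       -6.14606892e-02,  3.66311311e-02,  2.45501190e-05]), 'ee_pos': array([ 0.24081069, -0.57636205,  0.22181837]), 'eef_rot': array([ 9.80481614e-01,  1.96609720e-01, -1.62876493e-04, -6.29550697e-04]), 'ft_force': array([0.12145444, 0.51875864, 0.24312495]), 'torque': array([-0.02619903, -0.00951395,  0.02801985]), 'grip_force': 0.0, 'width': 0.08697073170899382}
```

View pics/scene1.png

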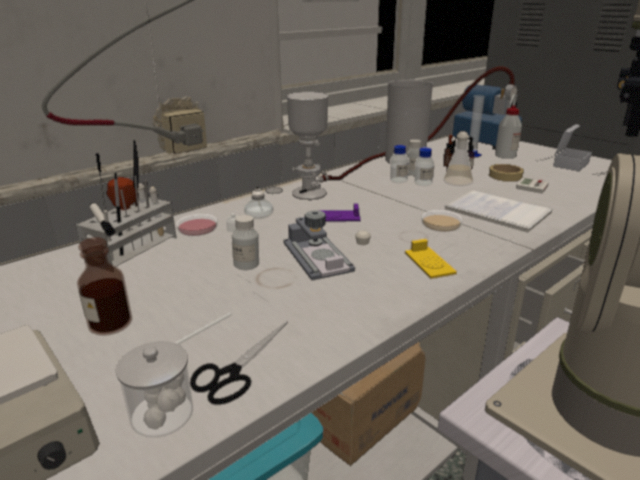

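View pics/side1.png

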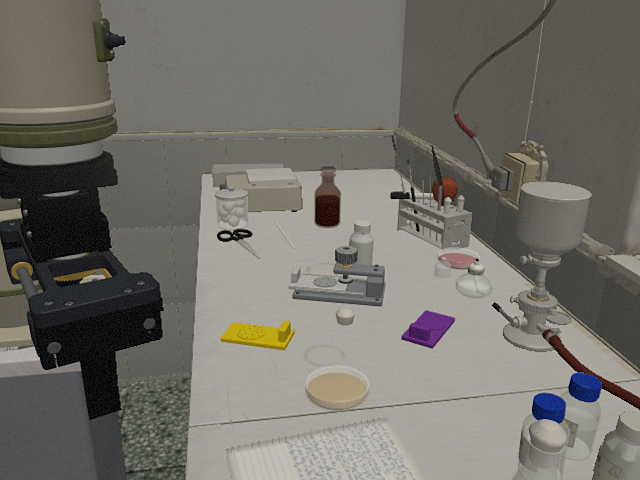

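The scene view shows the grey stand with the knob at about (315,218), the tab at (333,262), the bottle at (245,243) and the stopper at (363,237). In the side view the knob is at (346,256), the tab at (295,277) and the stopper at (345,316). The yellow and purple carriers are decoys.

```bash
cat > m.py <<'E'
from h import *
import sys
def fit(tag,seed,r=0.16):
    c=np.load(tag+".npz"); W=world(c); im=c["image"].astype(int)
    s=W[seed[1],seed[0]]; print(tag,"seed",s.round(3))
    near=np.linalg.norm(W[...,:2]-s[:2],axis=-1)<r
    return W,im,near,s
if __name__=="__main__":
  for tag,seed in (("scene1",(315,216)),("side1",(346,252))):
    W,im,near,s=fit(tag,seed)
    z=W[...,2]
    k=near&(z>.070)&(z<.1)&(np.linalg.norm(W[...,:2]-s[:2],axis=-1)<.045)
    P=W[k]; t=P[P[:,2]>.088]
    (cx,cy),r=cv2.minEnclosingCircle(t[:,:2].astype(np.float32)*1000)
    print(" knob top n",len(t),"mean",t.mean(0).round(4),"circ",cx,cy,r, "zmax",P[:,2].max())
    for lo,hi,nm in((.052,.062,"arm"),(.008,.016,"base"),(.036,.046,"tab"),(.018,.024,"plate")):
      m=near&(z>lo)&(z<hi)&(np.linalg.norm(W[...,:2]-s[:2],axis=-1)<.12)
      Q=(W[m][:,:2]*1000).astype(np.float32)
      n,lab,st,ce=cv2.connectedComponentsWithStats(m.astype(np.uint8))
      for i in range(1,n):
        if st[i,4]<25: continue
        q=(W[lab==i][:,:2]*1000).astype(np.float32)
        print(" ",nm,st[i,4],"px",ce[i].round(),"mean",q.mean(0).round(1),cv2.minAreaRect(q))
E
python3 m.py
python3 - <<'E'
import cv2
a=cv2.imread("pics/scene1.png")[190:290,260:390]; b=cv2.imread("pics/side1.png")[230:330,275:405]
cv2.imwrite("pics/crop1.png",cv2.resize(cv2.hconcat([a,b]),None,fx=3,fy=3,interpolation=cv2.INTER_CUBIC))
E
```

```text
scene1 seed [0.569 0.003 0.092]
 knob top n 156 mean [ 0.5743 -0.0007  0.092 ] circ 577.931884765625 -4.295443534851074 22.166563034057617 zmax 0.09538232717421202
  arm 248 px [310. 229.] mean [588.9  -0.9] ((600.8095092773438, -10.769229888916016), (36.554744720458984, 93.70034790039062), 70.45230102539062)
  base 414 px [311. 261.] mean [551.6  31.4] ((564.0574951171875, 1.5756454467773438), (92.28606414794922, 182.74954223632812), 70.20845794677734)
  base 28 px [360. 240.] mean [ 548.3 -104. ] ((549.1337890625, -103.74632263183594), (25.132150650024414, 6.593969345092773), 19.82219123840332)
  base 89 px [304. 244.] mean [615.4  -4.1] ((612.9668579101562, -4.801933288574219), (30.505510330200195, 30.281360626220703), 69.66069030761719)
  tab 88 px [294. 229.] mean [636.2   3.1] ((640.4064331054688, -0.0589752197265625), (24.40227508544922, 31.244285583496094), 80.2706069946289)
  tab 96 px [334. 259.] mean [485.5  30.3] ((485.4566955566406, 29.22937774658203), (34.147220611572266, 13.114625930786133), 64.8862075805664)
  plate 43 px [360. 235.] mean [ 552.1 -106.7] ((553.2874755
[... 1159 characters left out ...]
[621.  -55.2] ((621.7251586914062, -54.32965087890625), (13.35466194152832, 27.146493911743164), 56.188087463378906)
  plate 816 px [321. 284.] mean [531.4   2.6] ((546.03466796875, 5.886909484863281), (79.81246948242188, 145.38226318359375), 71.05744934082031)
  plate 32 px [359. 278.] mean [610.6  18.2] ((610.7103881835938, 18.043676376342773), (11.058792114257812, 29.09784698486328), 67.9305648803711)
  plate 49 px [373. 293.] mean [620.2 -55.2] ((622.4165649414062, -54.1815185546875), (11.879343032836914, 30.76045036315918), 82.28703308105469)
  plate 92 px [345. 313.] mean [ 550.6 -124.9] ((552.165771484375, -122.3012466430664), (24.62567901611328, 31.40628433227539), 79.41970825195312)
```

View pics/crop1.png

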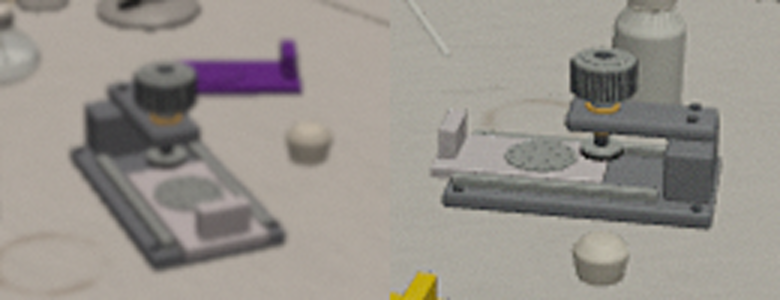

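```bash
python3 - <<'E'
from h import *
o=np.array([.5763,-.0047]);a=-.342;R=np.array([[np.cos(a),np.sin(a)],[-np.sin(a),np.cos(a)]])
for tag in("scene1","side1"):
    W=world(np.load(tag+".npz")); L=(W[...,:2]-o)@R.T; z=W[...,2]
    for lo,hi in((.065,.13),(.03,.065)):
        m=(z>lo)&(z<hi)&(abs(L[...,0])<.2)&(abs(L[...,1])<.25)
        n,lab,st,ce=cv2.connectedComponentsWithStats(m.astype(np.uint8))
        for i in range(1,n):
            if st[i,4]>30:
                q=L[lab==i]; print(tag,lo,ce[i].round(),"stand x",np.round([q[:,0].min(),q[:,0].max()],3),"y",np.round([q[:,1].min(),q[:,1].max()],3),"z",z[lab==i].max().round(3))
d=lambda p:(o+R.T@np.array(p))
print("pre-push",d([-.13,0]),"end",d([-.0735,0]))
E
```

```text
scene1 0.065 [315. 219.] stand x [-0.021  0.023] y [-0.018  0.022] z 0.095
scene1 0.065 [244. 228.] stand x [-0.008  0.036] y [0.118 0.166] z 0.101
scene1 0.03 [232. 216.] stand x [0.179 0.197] y [0.116 0.137] z 0.042
scene1 0.03 [307. 231.] stand x [-0.023  0.075] y [-0.016  0.037] z 0.063
scene1 0.03 [245. 247.] stand x [-0.011  0.021] y [0.116 0.168] z 0.065
scene1 0.03 [334. 261.] stand x [-0.103 -0.089] y [-0.016  0.019] z 0.043
side1 0.065 [362. 231.] stand x [-0.008  0.041] y [0.111 0.154] z 0.102
side1 0.065 [346. 255.] stand x [-0.02   0.022] y [-0.023  0.018] z 0.097
side1 0.03 [363. 248.] stand x [-0.009  0.042] y [0.111 0.145] z 0.065
side1 0.03 [443. 261.] stand x [0.177 0.2  ] y [0.113 0.134] z 0.041
side1 0.03 [362. 274.] stand x [-0.022  0.074] y [-0.038  0.023] z 0.064
side1 0.03 [296. 272.] stand x [-0.103 -0.089] y [-0.02  0.02] z 0.045
side1 0.03 [284. 325.] stand x [-0.079 -0.066] y [-0.217 -0.183] z 0.034
side1 0.03 [419. 326.] stand x [0.129 0.158] y [-0.17 -0.15] z 0.033
pre-push [0.45382885 0.03889835] end [0.50705669 0.01994984]
```

Emit:
step_arm([
  [0.7,1,0],
  [0.7,1,0],
  [0.7,1,0],
  [0.7,1,0],
  [0.7,1,0],
  [0.7,1,0],
  [0.7,1,0],
  [0.7,1,0],
  [0.7,1,0],
  [0.7,1,0],
  [0.7,1,0],
  [0.8,1,0],
], turn=[0.83,0.83,0.83,0.83,0.83,0.83,0.83,0.83,0.83,0.83,0.83,0.83], grip=1, newtons=30)

```text
time: 1.3
ee_pos: [0.4537, -0.2757, 0.2224]
eef_rot: [0.699, 0.716, -0.0, -0.0]
ft_force: [0.6, -0.2, 0.0]
width: 0.0025
grip_force: 0.0
```

Emit:
step_arm([
  [0,1,-0.2],
  [0,1,-0.2],
  [0,1,-0.2],
  [0,1,-0.2],
  [0,1,-0.2],
  [0,1,-0.2],
  [0,1,-0.2],
  [0,1,-0.2],
  [0,1,-0.2],
  [0,1,-0.2],
  [0,1,-0.2],
  [0,1,-0.2],
], turn=[0.83,0.83,0.83,0.83,0.83,0.83,0.83,0.83,0.83,0.83,0.83,0.83])

```text
time: 2.5
ee_pos: [0.4532, 0.0242, 0.1622]
eef_rot: [0.175, 0.985, -0.0, -0.0]
ft_force: [-0.1, -0.4, -0.4]
width: 0.0005
grip_force: 0.0
```

Emit:
step_arm([
  [0,0.6,-0.6],
  [0,0,-0.8],
  [0,0,-0.8],
  [0,0,-0.8],
  [0,0,-0.8],
  [0,0,-0.8],
  [0,0,-0.6],
  [0,0,0],
  [0,0,0],
], turn=[0.1,0,0,0,0,0,0,0,0])

```text
time: 3.4
ee_pos: [0.4534, 0.0385, 0.0328]
eef_rot: [0.171, 0.985, 0.0, -0.0]
ft_force: [-0.5, 1.1, -0.3]
width: 0.001
grip_force: 0.0
```

```bash
python3 - <<'E'
from h import *
c=snap("side","side2"); cv2.imwrite("pics/c2.png",cv2.resize(c["image"][200:340,220:420,::-1],None,fx=3,fy=3))
s=read_state();print(s["joint_positions"].round(2),s["ee_pos"],s["ft_force"],s["torque"])
E
```

```text
[ 0.5   0.25 -0.74  2.06  0.22  0.9   0.87] [0.45381832 0.03840506 0.03321232] [ 0.18054978  0.47855017 -0.05324873] [ 0.05345998 -0.12216554 -0.01111266]
```

View pics/c2.png

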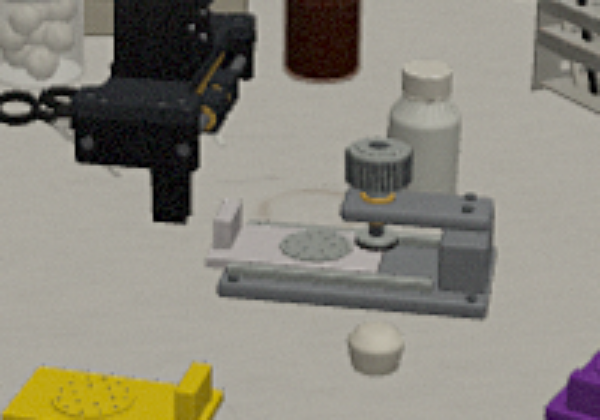

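The closed fingers at (170,215) are in front of the tab at (228,222), in line with the carrier and clear of everything else.

Emit:
step_arm([
  [0.28,-0.1,0],
  [0.28,-0.1,0],
  [0.28,-0.1,0],
  [0.28,-0.1,0],
  [0.28,-0.1,0],
  [0.28,-0.1,0],
  [0.14,-0.05,0],
  [0,0,0],
], turn=[0,0,0,0,0,0,0,0])

```text
time: 4.25
ee_pos: [0.4998, 0.0218, 0.0325]
eef_rot: [0.171, 0.985, 0.0, 0.0]
ft_force: [-0.1, -0.5, 0.5]
width: 0.0005
grip_force: 0.0
```

Emit:
step_arm([
  [0.038,-0.013,0],
  [0.038,-0.013,0],
  [0.038,-0.013,0],
  [0,0,0],
], turn=[0,0,0,0])

```text
time: 4.65
ee_pos: [0.5018, 0.0211, 0.0326]
eef_rot: [0.171, 0.985, 0.0, 0.0]
ft_force: [-1.5, 0.3, 1.2]
width: 0.0003
grip_force: 1.1
```

Emit:
step_arm([
  [0.038,-0.013,0],
  [0.038,-0.013,0],
  [0,0,0],
], turn=[0,0,0])

```text
time: 4.95
ee_pos: [0.504, 0.0203, 0.0326]
eef_rot: [0.171, 0.985, 0.0, 0.0]
ft_force: [-0.9, 0.1, -0.3]
width: 0.0007
grip_force: 0.5
```

Emit:
step_arm([
  [0.038,-0.013,0],
  [0.038,-0.013,0],
  [0,0,0],
], turn=[0,0,0])

```text
time: 5.25
ee_pos: [0.5059, 0.0197, 0.0326]
eef_rot: [0.171, 0.985, 0.0, 0.0]
ft_force: [-1.6, -0.3, 0.2]
width: 0.0003
grip_force: 0.4
```

Emit:
step_arm([
  [0.038,-0.013,0],
  [0.038,-0.013,0],
  [0,0,0],
], turn=[0,0,0])

```text
time: 5.55
ee_pos: [0.5077, 0.019, 0.0326]
eef_rot: [0.171, 0.985, 0.0, 0.0]
ft_force: [-1.3, -0.9, -0.1]
width: 0.0006
grip_force: 0.4
```

Emit:
step_arm([
  [0.038,-0.013,0],
  [0.038,-0.013,0],
  [0,0,0],
], turn=[0,0,0])

```text
time: 5.85
ee_pos: [0.5086, 0.0188, 0.0325]
eef_rot: [0.171, 0.985, -0.0, -0.001]
ft_force: [-6.2, 1.8, 5.3]
width: 0.0006
grip_force: 3.4
```

Emit:
step_arm([
  [0.038,-0.013,0],
  [0,0,0],
], turn=[0,0])

```text
time: 6.05
ee_pos: [0.5086, 0.0188, 0.0324]
eef_rot: [0.171, 0.985, -0.0, -0.002]
ft_force: [-10.5, 2.2, 9.6]
width: 0.0004
grip_force: 5.7
```

Emit:
step_arm([
  [-0.4,0.14,0],
  [-0.6,0.22,0],
  [0,0,0.9],
  [0,0,1],
  [0,0,1],
  [0,0,1],
  [0,0,1],
  [0,0,0.8],
  [1,-0.35,0],
  [1,-0.35,0],
  [1,-0.35,0],
  [0.6,-0.2,0],
], turn=[0,0,0,0,0.8,0.8,0.8,0.8,0.9,0.9,0,0])

```text
time: 7.25
ee_pos: [0.577, -0.0053, 0.175]
eef_rot: [-0.127, 0.992, -0.0, 0.001]
ft_force: [-1.1, 0.5, 0.3]
width: 0.0004
grip_force: 0.0
```

Emit:
step_arm([
  [0,0,0],
  [0,0,0],
  [0,0,0],
], turn=[0,0,0], grip=0)

```text
time: 7.55
ee_pos: [0.5747, -0.0035, 0.1752]
eef_rot: [-0.128, 0.992, -0.0, 0.0]
ft_force: [-0.3, 0.2, -0.1]
width: 0.0171
grip_force: 0.0
```

```bash
python3 - <<'E'
from h import *
c=snap("wrist","wrist3"); d=snap("side","side3")
s=read_state();print(s["joint_positions"].round(2),s["ee_pos"],s["ft_force"],s["torque"])
cv2.imwrite("pics/c3.png",cv2.hconcat([cv2.resize(c["image"][...,::-1],(400,300)),cv2.resize(d["image"][230:320,280:400,::-1],(400,300))]))
W=world(c);z=W[...,2]
for lo,hi in((.088,.097),(.054,.062),(.038,.046)):
    m=(z>lo)&(z<hi)&(np.hypot(W[...,0]-.56,W[...,1])<.16)
    n,lab,st,ce=cv2.connectedComponentsWithStats(m.astype(np.uint8))
    for i in range(1,n):
        if st[i,4]>200:
            q=(W[lab==i][:,:2]*1000).astype(np.float32);print(lo,st[i],cv2.minEnclosingCircle(q),cv2.minAreaRect(q))
E
```

```text
[ 0.57  0.35 -0.78  1.63  0.26  1.27  1.57] [ 0.57483697 -0.00378438  0.17535682] [-0.90900838  0.47689669  0.05595442] [ 0.1541032  -0.08555468 -0.04177861]
0.088 [ 289  232   57   55 2283] ((578.3570556640625, -4.851546287536621), 21.086484909057617) ((578.0435791015625, -4.722127914428711), (40.996726989746094, 40.877193450927734), 68.0779800415039)
0.054 [304 214  45  32 361] ((565.53125, -0.7723455429077148), 18.223875045776367) ((562.016357421875, -0.20458602905273438), (35.761688232421875, 14.63082504272461), 81.5997543334961)
0.054 [ 255  250   60   64 1165] ((617.0833740234375, -26.618003845214844), 29.428390502929688) ((619.5421142578125, -19.89464569091797), (35.77863693237305, 55.319679260253906), 69.91285705566406)
0.038 [337 169  40  33 598] ((523.9295654296875, 14.339751243591309), 17.15714454650879) ((523.568115234375, 14.41035270690918), (33.89038848876953, 11.96963882446289), 70.54193878173828)
0.038 [241 260  33  37 615] ((623.9855346679688, -47.78964614868164), 16.287195205688477) ((623.7294921875, -48.78634262084961), (17.388628005981445, 29.873563766479492), 70.71160888671875)
0.038 [304 292  18  33 326] ((640.9006958007812, 1.8613581657409668), 15.139392852783203) ((640.9193115234375, 2.1338186264038086), (15.257465362548828, 28.028972625732422), 71.1793441772461)
```

View pics/c3.png

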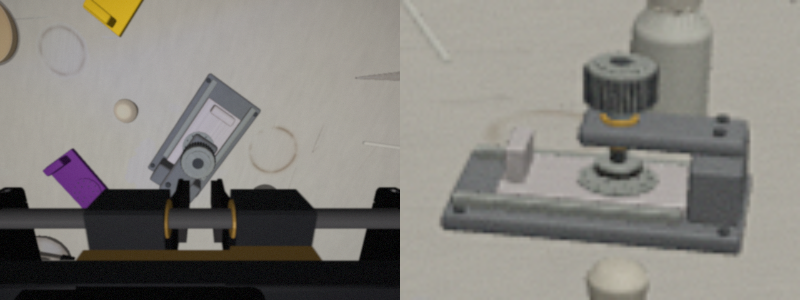

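The carrier is home: tab to knob measures 57.7 mm, 58 mm expected. The wrist view has the knob just ahead of the finger centre. Next I open fully and descend.

Emit:
step_arm([
  [0.13,-0.04,0],
  [0,0,0],
  [0,0,0],
  [0,0,0],
  [0,0,0],
  [0,0,0],
  [0,0,0],
  [0,0,-0.6],
  [0,0,-0.6],
  [0,0,-0.6],
], turn=[0,0,0,0,0,0,0,0,0,0])

```text
time: 8.65
ee_pos: [0.5781, -0.0052, 0.1281]
eef_rot: [-0.128, 0.992, 0.0, -0.001]
ft_force: [0.5, 0.4, 0.6]
width: 0.0863
grip_force: 0.0
```

Emit:
step_arm([
  [0,0,-0.6],
  [0,0,-0.6],
  [0,0,-0.6],
  [0,0,-0.5],
  [0,0,-0.35],
  [0,0,0],
  [0,0,0],
], turn=[0,0,0,0,0,0,0])

```text
time: 9.35
ee_pos: [0.5789, -0.005, 0.0641]
eef_rot: [-0.128, 0.992, 0.0, 0.0]
ft_force: [0.3, 0.8, 0.8]
width: 0.087
grip_force: 0.0
```

Close gently first and check the side forces.

Emit:
step_arm([
  [0,0,0],
  [0,0,0],
  [0,0,0],
  [0,0,0],
  [0,0,0],
  [0,0,0],
  [0,0,0],
  [0,0,0],
], turn=[0,0,0,0,0,0,0,0], grip=1, newtons=15)

```text
time: 10.15
ee_pos: [0.5787, -0.0052, 0.0639]
eef_rot: [-0.128, 0.992, -0.0, 0.0]
ft_force: [0.8, -0.2, 0.7]
width: 0.0393
grip_force: 15.0
```

```bash
cat > t.py <<'E'
from h import *
s=read_state()
x,y=s["eef_rot"][:2]
print("t",round(s["time"],2),"F",s["ft_force"].round(2),"T",s["torque"].round(3),"pos",s["ee_pos"].round(4),"yaw",round(2*np.arctan2(y,x),3),"w",round(s["width"],4),"g",round(s["grip_force"],1),"q",s["joint_positions"].round(2))
E
python3 t.py; python3 t.py
```

```text
t 10.15 F [ 0.84 -0.18  0.7 ] T [ 0.061 -0.097  0.02 ] pos [ 0.5787 -0.0052  0.0639] yaw 3.398 w 0.0393 g 15.0 q [ 0.52  0.48 -0.73  1.73  0.36  1.07  1.5 ]
t 10.15 F [ 0.84 -0.18  0.7 ] T [ 0.061 -0.097  0.02 ] pos [ 0.5787 -0.0052  0.0639] yaw 3.398 w 0.0393 g 15.0 q [ 0.52  0.48 -0.73  1.73  0.36  1.07  1.5 ]
```

Emit:
step_arm([
  [0,0,0],
  [0,0,0],
  [0,0,0],
], turn=[0,0,0], grip=1, newtons=60)

```text
time: 10.45
ee_pos: [0.5787, -0.0052, 0.0639]
eef_rot: [-0.128, 0.992, -0.0, 0.0]
ft_force: [0.2, -0.6, 1.8]
width: 0.0385
grip_force: 60.0
```

```bash
sed -i 's/print("t"/print("j7",s["joint_torque"][6].round(4),"t"/' t.py; python3 t.py
```

```text
j7 0.0006 t 10.45 F [ 0.21 -0.61  1.83] T [-0.025 -0.098  0.017] pos [ 0.5787 -0.0052  0.0639] yaw 3.398 w 0.0385 g 60.0 q [ 0.52  0.48 -0.73  1.73  0.36  1.07  1.5 ]
```

Emit:
step_arm([
  [0,0,0],
  [0,0,0],
  [0,0,0],
  [0,0,0],
  [0,0,0],
  [0,0,0],
], turn=[-0.5,-0.5,-0.5,-0.5,0,0])

```text
time: 11.05
ee_pos: [0.5787, -0.0049, 0.0639]
eef_rot: [-0.009, 1.0, 0.0, 0.0]
ft_force: [0.2, -0.1, 1.1]
width: 0.0387
grip_force: 60.0
```

```bash
python3 t.py
```

```text
j7 -0.3236 t 11.05 F [ 0.25 -0.11  1.08] T [ 0.143 -0.136  0.17 ] pos [ 0.5787 -0.0049  0.0639] yaw 3.16 w 0.0387 g 60.0 q [ 0.49  0.46 -0.69  1.73  0.33  1.07  1.28]
```

Emit:
step_arm([
  [0,0,0],
  [0,0,0],
  [0,0,0],
  [0,0,0],
  [0,0,0],
  [0,0,0],
], turn=[-0.5,-0.5,-0.5,-0.5,0,0])

```text
time: 11.65
ee_pos: [0.5787, -0.0047, 0.0638]
eef_rot: [0.11, 0.994, 0.0, 0.0]
ft_force: [0.5, 0.8, 1.1]
width: 0.0385
grip_force: 60.0
```

```bash
python3 t.py
```

```text
j7 -0.3098 t 11.65 F [0.49 0.84 1.09] T [ 0.533 -0.195  0.183] pos [ 0.5787 -0.0047  0.0638] yaw 2.921 w 0.0385 g 60.0 q [ 0.45  0.45 -0.64  1.73  0.3   1.06  1.06]
```

```bash
cat > a.py <<'E'
from h import *
T=[];J=[];F=[]
for i in range(6):
    camera("wrist"); s=read_state(); T.append(s["torque"][2]);J.append(s["joint_torque"][6]);F.append(s["ft_force"])
x,y=s["eef_rot"][:2]
print("t",round(s["time"],2),"Tz",np.mean(T).round(3),"sd",np.std(T).round(3),"j7",np.mean(J).round(3),"yaw",round(2*np.arctan2(y,x),3),"F",np.mean(F,0).round(2))
E
python3 a.py
```

```text
t 11.95 Tz 0.14 sd 0.024 j7 -0.14 yaw 2.919 F [-0.15  2.53  0.47]
```

Emit:
step_arm([
  [0,0,0],
  [0,0,0],
  [0,0,0],
  [0,0,0],
  [0,0,0],
], turn=[-0.5,-0.5,-0.5,-0.5,0])

```text
time: 12.45
ee_pos: [0.5788, -0.0045, 0.0639]
eef_rot: [0.23, 0.973, 0.0, 0.0]
ft_force: [1.0, 4.4, -0.1]
width: 0.0388
grip_force: 60.0
```

```bash
python3 a.py
```

```text
t 12.75 Tz 0.176 sd 0.027 j7 -0.262 yaw 2.68 F [ 1.47  4.64 -0.96]
```

Emit:
step_arm([
  [0,0.01,0],
  [0,0.01,0],
  [0,0.01,0],
  [0,0,0],
  [0,0,0],
], turn=[-0.5,-0.5,-0.5,-0.5,0])

```text
time: 13.25
ee_pos: [0.5789, -0.0043, 0.0639]
eef_rot: [0.344, 0.939, 0.0, 0.0]
ft_force: [3.0, 3.4, -1.0]
width: 0.0389
grip_force: 60.0
```

```bash
python3 a.py
```

```text
t 13.55 Tz 0.175 sd 0.031 j7 -0.253 yaw 2.44 F [ 3.13  4.04 -1.65]
```

Emit:
step_arm([
  [0.01,0.01,0],
  [0.01,0.01,0],
  [0.01,0.01,0],
  [0,0,0],
  [0,0,0],
], turn=[-0.5,-0.5,-0.5,-0.5,0])

```text
time: 14.05
ee_pos: [0.5791, -0.0041, 0.0638]
eef_rot: [0.454, 0.891, -0.0, -0.0]
ft_force: [-0.2, 1.8, 0.5]
width: 0.0387
grip_force: 60.0
```

```bash
python3 a.py
```

```text
t 14.35 Tz 0.149 sd 0.018 j7 -0.255 yaw 2.199 F [-0.92  0.77  1.76]
```

Emit:
step_arm([
  [0.01,0.01,0],
  [0.01,0.01,0],
  [0.01,0.01,0],
  [0,0,0],
  [0,0,0],
], turn=[-0.5,-0.5,-0.5,-0.5,0])

```text
time: 14.85
ee_pos: [0.5795, -0.0038, 0.0638]
eef_rot: [0.558, 0.83, -0.001, -0.0]
ft_force: [-5.1, -1.6, 6.8]
width: 0.0386
grip_force: 60.0
```

```bash
python3 a.py
```

```text
t 15.15 Tz 0.147 sd 0.016 j7 -0.274 yaw 1.96 F [-4.87 -1.81  5.44]
```

Emit:
step_arm([
  [-0.01,0,0],
  [-0.01,0,0],
  [-0.01,0,0],
  [0,0,0],
  [0,0,0],
], turn=[-0.5,-0.5,-0.5,-0.5,0])

```text
time: 15.65
ee_pos: [0.5796, -0.0038, 0.0639]
eef_rot: [0.653, 0.757, -0.0, 0.001]
ft_force: [0.2, -3.7, 1.5]
width: 0.0389
grip_force: 60.0
```

```bash
python3 a.py
```

```text
t 15.95 Tz 0.212 sd 0.019 j7 -0.299 yaw 1.719 F [ 0.43 -4.33  1.86]
```

Emit:
step_arm([
  [0,0,0],
  [0,0,0],
  [0,0,0],
  [0,0,0],
  [0,0,0],
], turn=[-0.5,-0.5,-0.5,0,0])

```text
time: 16.45
ee_pos: [0.5798, -0.0037, 0.0639]
eef_rot: [0.718, 0.696, 0.0, 0.001]
ft_force: [2.2, -5.5, 0.9]
width: 0.0389
grip_force: 60.0
```

```bash
python3 a.py
```

```text
t 16.75 Tz 0.252 sd 0.035 j7 -0.254 yaw 1.539 F [ 1.89 -5.    0.87]
```

```bash
sed -i 's/range(6)/range(16)/' a.py; python3 a.py
```

```text
t 17.55 Tz 0.255 sd 0.037 j7 -0.249 yaw 1.539 F [ 1.64 -5.5   1.11]
```

Emit:
step_arm([
  [0,-0.02,0],
  [0,-0.02,0],
  [0,0,0],
], turn=[-0.3,-0.3,0])

```text
time: 17.85
ee_pos: [0.5799, -0.0038, 0.0639]
eef_rot: [0.743, 0.669, 0.0, 0.0]
ft_force: [3.3, -3.1, 0.6]
width: 0.0386
grip_force: 60.0
```

```bash
python3 a.py
```

```text
t 18.65 Tz 0.27 sd 0.029 j7 -0.288 yaw 1.467 F [ 4.34 -2.46 -0.63]
```

Emit:
step_arm([
  [0,0,0],
  [0,0,0],
  [0,0,0],
  [0,0,0],
  [0,0,0],
  [0,0,0],
  [0,0,0],
  [0,0,0],
], turn=[0,0,0,0,0,0,0,0], grip=0)

```text
time: 19.45
ee_pos: [0.5794, -0.0039, 0.0638]
eef_rot: [0.743, 0.669, 0.0, 0.0]
ft_force: [-0.9, -0.9, -0.3]
width: 0.0859
grip_force: 0.0
```

```bash
python3 a.py; python3 t.py
```

```text
t 20.25 Tz 0.012 sd 0.02 j7 0.0 yaw 1.466 F [ 0.08  0.12 -0.03]
j7 -0.0001 t 20.25 F [-0.56  0.28 -0.7 ] T [-0.051 -0.106  0.008] pos [ 0.5794 -0.0039  0.0638] yaw 1.466 w 0.0869 g 0.0 q [ 0.25  0.4  -0.39  1.74  0.17  1.03 -0.31]
```

Bias corrected, the final standing torque was about 0.26 N·m, which is well seated and below the 0.31 limit. I lift clear and check once.

Emit:
step_arm([
  [0,0,0.5],
  [0,0,0.8],
  [0,0,0.8],
  [0,0,0.8],
  [0,0,0.8],
  [0,0,0.8],
  [0,0,0.8],
  [0,0,0],
], turn=[0,0,0,0,0,0,0,0])

```text
time: 21.05
ee_pos: [0.5809, -0.0036, 0.2002]
eef_rot: [0.743, 0.669, 0.002, 0.002]
ft_force: [-0.2, 0.4, 0.2]
width: 0.0873
grip_force: 0.0
```

```bash
python3 - <<'E'
from h import *
d=snap("side","side4"); print(read_state()["ee_pos"])
cv2.imwrite("pics/c4.png",cv2.resize(d["image"][210:330,270:430,::-1],None,fx=4,fy=4))
E
```

```text
[ 0.58019936 -0.00371437  0.19827551]
```

View pics/c4.png

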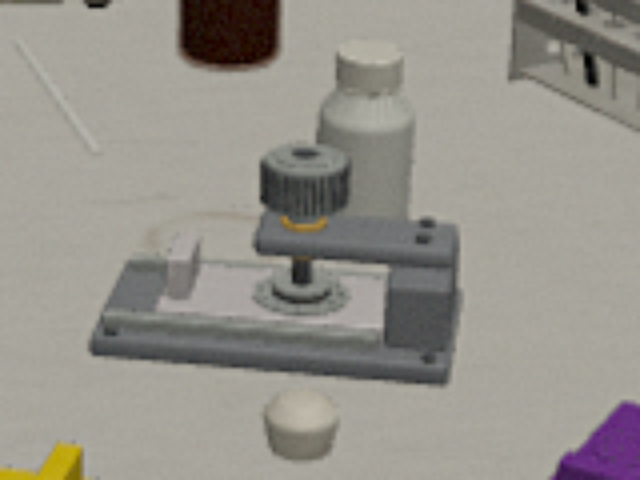

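The carrier is against the post at (387,305), the pad sits on the disc at (300,288), and the bottle and stopper have not moved. The gripper is clear.

```bash
python3 -c "from bench import *; print(close_job())"
```

```text
the job is handed in; nothing more can be done
None
```

The job is handed in: the carrier is home against the back post, the thumbscrew is seated at about 0.26 N·m and released, and the sample bottle and stopper were not touched.

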